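Clear the turntable and the tester, then load the next power pack

TASK

First lift the wire bobbin off the turntable and take the finished power pack out of the tester, and put both in the long, low dark steel tray at the back, the bobbin standing upright and the pack lying flat. Then take the other pack from the nest on the turntable and slide it under the tester's hood until it is fully home against the stop, with the end that now sticks out of the nest going in first; you will have to set it down, for instance on the cloth pad, and take it by its other end. Knock nothing over, and leave the two transformers where they are: one in the tray, one on the turntable.

Things in the scene. Friction and masses are not known exactly. Their poses are not given: they have to be found in the camera images.
- plate: round aluminium turntable plate, 224 mm across, spins freely and without limit about its z axis on a fixed foot. Origin on the axis at bench level; plate top 28 mm up; it carries a black nest, open to +y
- nest (a point): centre of the nest's bed, on its upper side (36 mm above the bench), y to the nest's open end. Side walls: 6 mm thick, inner faces at x = +-32.5 mm, from y = -28 to +28 mm, tops 32 mm over the bed; end wall at y = -28 mm. The bed, 46 mm wide, runs on under the new pack to y = +62 mm
- new_pack: white power pack in the nest on the turntable, a box 60 mm (x) x 98 mm (y) x 22 mm (z), about 0.2 kg; origin at the centre of its underside, z up. At the start its -y part is between the nest walls (up to 46 mm of the +y end is free to grip across the 60 mm). Its sides are rounded: the finger pads must reach down to mid-height or lower.
- new_pack_lead_end (a point): middle of the new pack's +y end face (49 mm from its centre, 11 mm above its underside): the end that sticks out of the nest and must go into the tester first
- done_pack: finished power pack, the same white box 60 (x) x 98 (y) x 22 (z) mm, 0.2 kg; origin at the centre of its underside. At the start it sits in the tester, its +y end under the hood, its -y end sticking out towards the robot by about 45 mm
- bobbin: wire bobbin standing on the turntable close beside the free end of the new pack: two round flanges 63 mm across (lower 5 mm thick, upper from 83 to 90 mm high) on a 28 mm core, 0.06 kg; origin at the centre of its underside, z up its axis
- dock: grey pack tester fixed on the bench; origin at bench level under the middle of the hood's mouth, x into the hood, z up. A black tongue 44 mm wide, top 12 mm up, runs from x = -52 mm to the hood; a pack on it overhangs 8 mm each side. Hood: x = 0 to 56 mm, inside 70 mm wide, floor 12 mm up, roof from 46 to 50 mm up, walls 6 mm; flared lips start at x = -10 mm
- dock_stop (a point): middle of the stop at the inner end of the tester (57 mm inside the hood's mouth, 23 mm above the bench), axes as the tester's. The case behind it is 50 mm deep, 112 mm wide and 60 mm high
- tray_in (a point): centre of the inner floor of the open dark steel tray, fixed on the bench: inside 142 mm (x) by 302 mm (y), walls 4 mm thick and 16 mm high over the bench; axes are the tray's
- coil_tray: small transformer, 39 x 38 x 28 mm, standing in the tray; origin at the centre of its underside. Leave it there
- coil_plate: small transformer, 34 x 33 x 24 mm, standing on the turntable plate beside the nest; origin at the centre of its underside. Leave it there
- pad (a point): middle of the flat dark cloth pad on the bench, on its firm upper side (14 mm above the bench), about 160 mm in x by 140 mm in y, free: a place to set the pack down. 105 mm to its left (+y) begin a black tray and a white bin

How it is judged (in metres and radians):
On the way:
1. the bobbin stands upright and the finished pack lies flat in the tray, both let go, while the new pack is still in its nest (x of bobbin in the frame of tray_in between -0.066 and 0.066 m and y of bobbin in the frame of tray_in between -0.146 and 0.146 m and z of bobbin in the frame of tray_in between -0.006 and 0.006 m and angle between each of bobbin, done_pack's own z axis and vertical below 0.1 rad and x of done_pack in the frame of tray_in between -0.066 and 0.066 m and y of done_pack in the frame of tray_in between -0.146 and 0.146 m and z of done_pack in the frame of tray_in between -0.006 and 0.006 m and y of new_pack in the frame of plate below 0.02 m and horizontal distance between new_pack and plate below 0.03 m and contact force between the fingers and bobbin below 0.1 N and contact force between the fingers and done_pack below 0.1 N), for 0.2 s.
At the end, for the whole second after the job is handed in: New pack flat in the tester, leading end within 6 mm of the stop, 12 mm of the hood's middle line, straight to 0.12 rad; bobbin upright and finished pack flat (each within 0.1 rad) on the tray's floor inside its walls; all three at rest (x of new_pack_lead_end in the frame of dock between 0.051 and 0.062 m and y of new_pack_lead_end in the frame of dock between -0.012 and 0.012 m and z of new_pack in the frame of dock between 0.008 and 0.017 m and angle between the y axis of new_pack and the x axis of dock, either way round below 0.12 rad and angle between each of new_pack, bobbin, done_pack's own z axis and vertical below 0.1 rad and x of bobbin in the frame of tray_in between -0.066 and 0.066 m and y of bobbin in the frame of tray_in between -0.146 and 0.146 m and z of bobbin in the frame of tray_in between -0.006 and 0.006 m and x of done_pack in the frame of tray_in between -0.066 and 0.066 m and y of done_pack in the frame of tray_in between -0.146 and 0.146 m and z of done_pack in the frame of tray_in between -0.006 and 0.006 m and linear speed of each of bobbin, done_pack, new_pack below 0.02 m/s); the robot touches nothing.
It fails at once if the bobbin is knocked over (tilted more than 0.6 rad) (angle between bobbin's own z axis and vertical above 0.6 rad).
It fails at once if a pack is dropped or tipped on its side (tilted more than 0.8 rad) (angle between any of new_pack, done_pack's own z axis and vertical above 0.8 rad).
It fails at once if the transformer in the tray is pushed more than 30 mm away or knocked over (distance of coil_tray from where it was at the start of the episode above 0.03 m or angle between coil_tray's own z axis and vertical above 0.6 rad).
It fails at once if the transformer on the turntable is knocked over or shifted more than 30 mm on the plate (angle between coil_plate's own z axis and vertical above 0.6 rad or x of coil_plate in the frame of plate above -0.038 m or x of coil_plate in the frame of plate below -0.105 m or y of coil_plate in the frame of plate above -0.005 m or y of coil_plate in the frame of plate below -0.09 m).
It also fails if it takes over 72 s, if anything falls off the work surface, if the arm or the gripper's body presses on something with over 40 N, if the wrist force passes 120 N, or if a joint passes its speed limit or range.

ROBOT

A 6-joint arm with a two-finger parallel gripper is mounted at the origin on a cart in front of the work surface, level with it; the furniture and walls round the work are solid. World frame = base frame: x ahead of the robot, y to its left, z up, the work surface at z = 0. Lengths are in m, angles in degrees, forces in N, time in s.
With the tool pointing down it reaches from about 0.325 to 0.775 m from the base axis. Payload 5.5 kg.
Tool frame: the origin (TCP) lies at the very end of the fingers, on their centre line; the grasp point (between the pads) lies 19 mm behind it; z points along the fingers, y is the line along which they close (so a half turn about z gives the same grasp; the last joint's range is limited). The gripper opens to 85 mm and grips with 20 to 120 N. Pads are 22 mm wide; open, the fingers measure 114 mm over their backs; the gripper's body (76 mm by 85 mm) begins 54 mm behind the grasp point. The pads swing forward as they close: fully open they stand 13 mm farther back than shut.
Start: joints at [-79.108, 5.22, 70.514, -0, 104.267, -3.249], TCP at [0.147, -0.582, 0.231] pointing down, gripper open.
Joint ranges: [-164.24, 164.24], [-49.07, 125.15], [9.68, 141.18], [-86.29, 266.29], [3.28, 154.24], [-151.56, 151.56]. Speed limits (degrees/s): [147.25, 147.25, 172.46, 180, 180, 180].

INTERFACE

Orientations are given as [roll, pitch, yaw] about the fixed x, y, z axes, in that order (R = Rz(yaw) Ry(pitch) Rx(roll)).
In Python, from bench import state, snapshot, get_calibration, sign_off, spot_in gives the robot as it stands.
- The arm moves only by the shell command python3 -m inch 'ROWS' [FORCE]. ROWS is JSON, a list of rows, each an object of numbers: "rx", "ry", "rz": the turn, a rotation vector about the tool's x, y, z in rad; "tx", "ty", "tz": the shift along the tool's x, y, z in m; "gripper": the closure, from -1 (fully open) to 1 (shut). A call has 1 to 8 rows; each row is the pose to reach, as a shift and turn from the pose commanded when the call began, along the tool's axes at that moment; what a row does not reach only later rows make up. A row lasts 1/8 s, in which the tool goes at most 62.5 mm and 10.7 degrees, less where a joint would pass 70% of its speed; a pose out of reach is approached as far as the arm can. A call with a gripper value outside its range is refused whole. The fingers move at their own pace and stop on an object; FORCE is the grip in N (left out, the last holds). Time passes only in rows, so rows that repeat a pose let the fingers close. It gives the time, the measured TCP pose, the force, the opening and the grip force at its end, in the units of the state.
- state(): the state, without advancing time (a new reading comes with each control period).
- snapshot(name): name is "scene" or "top"; returns the picture (480x640x3 uint8, red, green, blue); there is no depth.
- get_calibration(name): a dict with "fx", "fy", "cx", "cy" (pixels), "distortion" ([k1, k2, p1, p2, k3] as OpenCV has them; the pictures are not rectified), "camera_from_world" (4x4, takes a point from world to camera coordinates). Camera axes: x right, y up, looking along -z (the intrinsics and any distortion apply to the point x, -y, -z); pixel columns grow to the right and rows downward; lengths in m; the calibration is good to about 2 mm. A picture is of the moment at which its call begins. get_calibration takes no time and is no camera call.
- sign_off(): hands the job in; it is judged then, once.
Trained networks look in the newest picture that a camera, given by its name, has taken for a name from the list of things; names that differ only in an ending like _2 or _b are one class to them, and where a whole thing is asked for, a point or a joint stands for the part that bears it (a point fixed in the world has none). Each returns a list of dicts, best first, with "score" (0 to 1); they miss things now and then, are a little off and sometimes report something else, mostly with a low value. They report only what shows in the picture. A call takes as long as a camera call.
- spot_in(camera, target): "extent" ([left, top, right, bottom] as shares, 0 to 1, of the picture: columns of its width, rows of its height, round what is visible of it).
The state is a dict: "time": time; "q": joint angles; "qvel": joint speeds; "joint_torque": joint torques, N m; "position": TCP position; "orientation": TCP orientation; "wrist_force": force on the tool from outside, world axes, zero at the start; "ft_torque": the same for the moment, N m; "opening": opening from 0.0 (shut) to 1.0 (fully open); "grip_force": force on a finger pad.
Only numpy, scipy, OpenCV 4.12 (cv2) and the standard library are available. Lean on these libraries where they do the work, as an engineer would, in place of code of your own. Each camera call takes 0.05 s, during which the arm holds its last target. There are 200 camera calls.

## Working session

There is one attempt and no reset: what is moved stays moved. The work goes in short steps, Python scripts to look and compute and a shell command to move; the robot and the scene stay as the last step left them, time stands still between calls to the robot, and variables do not carry over. Pictures are saved under pics/ and viewed, at most 10 in all, crops included, and the job is handed in when it is done.

```bash
ls; mkdir -p pics
python3 - <<'E'
from bench import *
import cv2,json
s=state(); print(s)
for c in("scene","top"):
    im=snapshot(c); cv2.imwrite(f"pics/{c}0.png",im[:,:,::-1])
    k=get_calibration(c); print(c,k)
    for t in ["plate","nest","new_pack","done_pack","bobbin","dock","tray_in","coil_tray","coil_plate","pad"]:
        r=spot_in(c,t)
        for d in r[:2]: e=d["extent"]; print(t,round(d["score"],2),[round(e[0]*640),round(e[1]*480),round(e[2]*640),round(e[3]*480)])
E
```

```text
pics
{'time': 0.0, 'q': array([-7.91090753e+01,  5.26195219e+00,  7.05844454e+01, -1.14629165e-03,
        1.04265776e+02, -3.24862861e+00]), 'qvel': array([ 0.01167946, -0.03067598,  0.02543592, -0.09436011,  0.05752409,
       -0.01286839]), 'joint_torque': array([-1.53208966e-03, -4.58733737e+01, -4.18018913e+01,  4.22722081e-06,
        1.15879750e-02, -2.00827621e-06]), 'position': array([ 0.14650778, -0.58153718,  0.23013766]), 'orientation': array([-1.79887943e+02, -5.24705166e-03,  1.41392668e+01]), 'wrist_force': array([-0.34730369,  0.08420797,  0.85785747]), 'ft_torque': array([ 0.02360627, -0.03484469,  0.01938314]), 'grip_force': 0.0, 'opening': 0.9985579616917051}
scene {'fx': 549.7527738878855, 'fy': 549.7527738878855, 'cx': 317.47625130011903, 'cy': 245.02813877707283, 'distortion': array([0.05941888, 0.        , 0.        , 0.        , 0.        ]), 'camera_from_world': array([[ 0.64817928, -0.76148511, -0.00201153, -0.38371278],
       [ 0.37222984,  0.31453689,  0.87321904, -0.25127059],
       [-0.6643106 , -0.56675124,  0.48732378, -1.11892171],
       [ 0.        ,  0.        ,  0.        ,  1.        ]])}
plate 0.62 [364, 286, 451, 350]
nest 0.97 [366, 287, 450, 351]
new_pack 0.65 [198, 200, 257, 246]
new_pack 0.39 [397, 305, 407, 321]
done_pack 0.72 [198, 219, 223, 236]
bobbin 0.66 [370, 265, 399, 318]
bobbin 0.43 [198, 201, 257, 246]
dock 0.65 [198, 201, 256, 243]
tray_in 0.9 [254, 216, 373, 271]
coil_tray 0.68 [287, 216, 301, 231]
coil_tray 0.17 [363, 287, 450, 350]Traceback (most recent call last):
  File "<stdin>", line 8, in <module>
ValueError: it knows: bobbin, coil_plate, coil_tray, dock, dock_stop, done_pack, nest, new_pack, new_pack_lead_end, plate, tray_in
```

Run:
```python
from bench import *
import cv2,json
for c in("top",):
    im=snapshot(c); cv2.imwrite(f"pics/{c}0.png",im[:,:,::-1])
    k=get_calibration(c); print(c,k)
    for t in ["plate","nest","new_pack","new_pack_lead_end","done_pack","bobbin","dock","dock_stop","tray_in","coil_tray","coil_plate"]:
        r=spot_in(c,t)
        for d in r[:2]: e=d["extent"]; print(t,round(d["score"],2),[round(e[0]*640),round(e[1]*480),round(e[2]*640),round(e[3]*480)])
```

```text
top {'fx': 510.3477544911846, 'fy': 510.3477544911846, 'cx': 316.3349605509772, 'cy': 237.10372427942158, 'distortion': array([-0.02821974,  0.        ,  0.        ,  0.        ,  0.        ]), 'camera_from_world': array([[ 1.07908403e-02, -9.99941741e-01,  2.68122632e-04,
        -3.73388152e-02],
       [ 9.70979704e-01,  1.05423635e-02,  2.38929433e-01,
        -5.62857459e-01],
       [-2.38918340e-01, -2.31790772e-03,  9.71036896e-01,
        -1.13583433e+00],
       [ 0.00000000e+00,  0.00000000e+00,  0.00000000e+00,
         1.00000000e+00]])}
plate 0.71 [405, 224, 502, 312]
nest 0.78 [410, 222, 500, 317]
new_pack 0.88 [439, 241, 470, 286]
new_pack_lead_end 0.61 [438, 240, 473, 282]
done_pack 0.76 [157, 265, 187, 286]
bobbin 0.81 [416, 260, 451, 299]
dock 0.9 [152, 216, 210, 286]
dock_stop 0.57 [155, 216, 211, 293]
dock_stop 0.44 [469, 236, 486, 252]
tray_in 0.67 [213, 181, 338, 246]
coil_tray 0.64 [230, 192, 248, 212]
coil_tray 0.2 [212, 181, 340, 246]
coil_plate 0.61 [404, 222, 501, 315]
coil_plate 0.5 [469, 237, 484, 253]
```

View pics/top0.png

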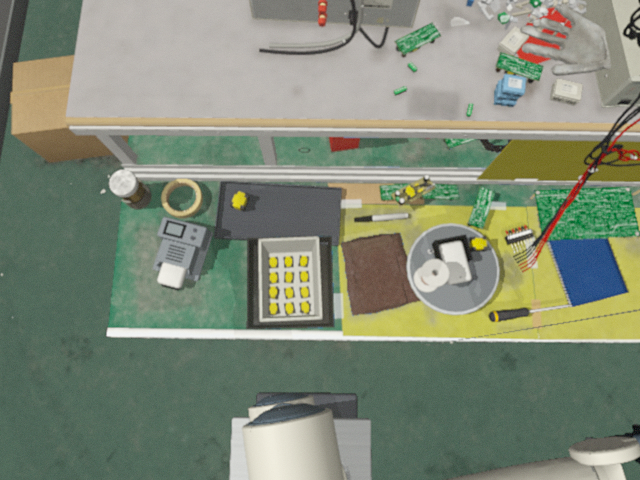

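View pics/scene0.png

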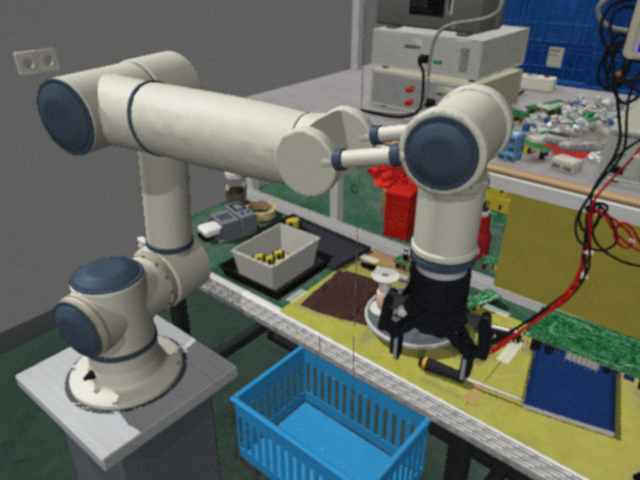

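The top view shows the tester at about (180,250) with the finished pack sticking out at (172,275). The tray is at (278,212) with a transformer at (239,201). The pad is at (378,273) and the plate at (453,268). On the plate, the new pack is at (455,262), the bobbin's top at (432,275) and a transformer at (478,244). Next I'll zoom in and measure.

```bash
cat > h.py <<'E'
from bench import *
import cv2,numpy as np
def px2w(cam,uv,z):
    k=get_calibration(cam);K=np.array([[k["fx"],0,k["cx"]],[0,k["fy"],k["cy"]],[0,0,1]])
    p=cv2.undistortPoints(np.array(uv,float).reshape(-1,1,2),K,k["distortion"]).reshape(-1,2)
    T=np.array(k["camera_from_world"]);R=T[:3,:3];o=-R.T@T[:3,3]
    d=np.c_[p[:,0],-p[:,1],-np.ones(len(p))]@R
    return (o+d*((np.broadcast_to(z,len(p))-o[2])/d[:,2])[:,None])
def w2px(cam,X):
    k=get_calibration(cam);K=np.array([[k["fx"],0,k["cx"]],[0,k["fy"],k["cy"]],[0,0,1]])
    T=np.array(k["camera_from_world"]);P=np.atleast_2d(X)@T[:3,:3].T+T[:3,3]
    P=P*[1,-1,-1]
    return cv2.projectPoints(P,np.zeros(3),np.zeros(3),K,k["distortion"])[0].reshape(-1,2)
def crop(im,x0,y0,w,h,s):
    c=cv2.resize(im[y0:y0+h,x0:x0+w],None,fx=s,fy=s,interpolation=cv2.INTER_CUBIC)
    for x in range(-(-x0//10)*10,x0+w,10):
        cv2.line(c,((x-x0)*s,0),((x-x0)*s,6),(0,0,255),1)
        if x%20==0: cv2.putText(c,str(x),((x-x0)*s,16),0,.35,(0,0,255),1)
    for y in range(-(-y0//10)*10,y0+h,10):
        cv2.line(c,(0,(y-y0)*s),(6,(y-y0)*s),(0,0,255),1)
        if y%20==0: cv2.putText(c,str(y),(7,(y-y0)*s+4),0,.35,(0,0,255),1)
    return c
E
python3 - <<'E'
from h import *
im=cv2.imread("pics/top0.png")
o=np.zeros((600,800,3),np.uint8)
def put(c,x,y): o[y:y+c.shape[0],x:x+c.shape[1]]=c
put(crop(im,402,218,102,100,4),0,0)
put(crop(im,148,212,68,82,4),410,0)
put(crop(im,210,178,133,72,3),400,335)
put(crop(im,338,228,82,90,2),0,410)
cv2.imwrite("pics/z0.png",o)
E
```

```text
(no output)
```

View pics/z0.png

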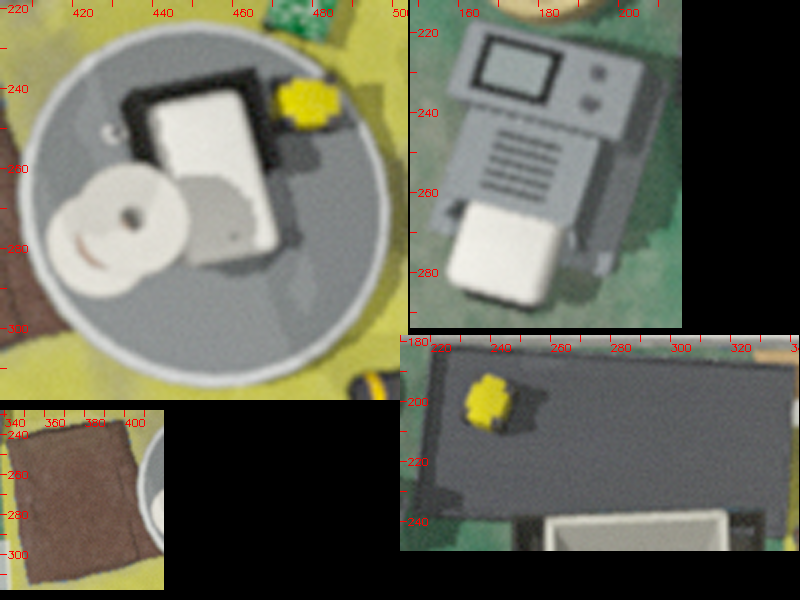

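The zoom shows:
- **Plate circle:** columns 407–498, rows 224–314.
- **New pack top corners:** about (438.5,243), (462,240), (470.5,278) and (448,283).
- **Bobbin upper flange:** centred at (435,273).
- **Finished pack, free end:** (157,283)–(181,288).
- **Tray:** (221,182)–(340,186), bottom row about 240.

Run:
```python
from h import *
np.set_printoptions(precision=4,suppress=True)
W=lambda l,z:px2w("top",l,z)[:,:2]
k=get_calibration("top");T=k["camera_from_world"];print("cam",-T[:3,:3].T@T[:3,3])
im=snapshot("top")
p=W([(407,269),(498.5,269),(453,224),(453,314)],.028);print("plate",p, p.mean(0))
c=W([(438.5,243),(462,240),(470.5,278),(448,283)],.058);print("pack",c,c.mean(0))
b=W([(421,273),(449.5,273),(435.2,258.7),(435.2,287.2)],.118);print("bob",b,b.mean(0))
b=W([(413.5,280),(427,292.5)],.033);print("bob low L,bottom",b)
c=W([(157,283.5),(182,289),(185.8,269),(162.5,262.5)],.034);print("done",c)
c=W([(155.5,264),(190,270),(197,245),(162,239)],.050);print("hood",c)
c=W([(163,217),(204,227.5),(199,247),(158,238)],.060);print("case",c)
c=W([(217,183),(341,187),(339,247),(214,238)],.016);print("tray outer",c,c.mean(0))
c=W([(239,200)],.03);print("coil",c)
c=W([(341,241),(398,233),(415,300),(350,315)],.014);print("pad",c,c.mean(0))
c=W([(479,244)],.052);print("coilp",c)
c=W([(247,324),(333,324),(260,238),(318,238)],.0);print("bin",c)
```

```text
cam [ 0.2756 -0.034   1.2374]
plate [[ 0.4965 -0.2501]
 [ 0.4987 -0.4715]
 [ 0.61   -0.3671]
 [ 0.3898 -0.3556]] [ 0.4987 -0.3611]
pack [[ 0.5545 -0.3218]
 [ 0.5624 -0.3783]
 [ 0.4711 -0.3931]
 [ 0.4588 -0.3396]] [ 0.5117 -0.3582]
bob [[ 0.4713 -0.265 ]
 [ 0.4719 -0.3285]
 [ 0.5041 -0.2981]
 [ 0.4398 -0.2952]] [ 0.4718 -0.2967]
bob low L,bottom [[ 0.4691 -0.2639]
 [ 0.4395 -0.295 ]]
done [[0.4537 0.3471]
 [0.4413 0.2864]
 [0.4896 0.2807]
 [0.5047 0.3381]]
hood [[0.4979 0.3496]
 [0.4844 0.2664]
 [0.5452 0.2539]
 [0.559  0.3391]]
case [[0.611  0.3381]
 [0.586  0.2375]
 [0.5381 0.2464]
 [0.559  0.3458]]
tray outer [[ 0.7145  0.2221]
 [ 0.7071 -0.092 ]
 [ 0.5517 -0.087 ]
 [ 0.5711  0.2212]] [0.6361 0.0661]
coil [[0.6654 0.1619]]
pad [[ 0.5673 -0.092 ]
 [ 0.5892 -0.2332]
 [ 0.4237 -0.2695]
 [ 0.3864 -0.1133]] [ 0.4917 -0.177 ]
coilp [[ 0.5545 -0.4203]]
bin [[ 0.3635  0.133 ]
 [ 0.3658 -0.0734]
 [ 0.5762  0.1095]
 [ 0.5778 -0.0353]]
```

```bash
cat >> h.py <<'E'
def go(x,y,z,yaw,frm=None):
    """shift tx,ty,tz and rz from the present (or given) tool-down pose to x,y,z,yaw"""
    if frm is None:
        s=state(); frm=[*s["position"],s["orientation"][2]]
    p,a=np.array(frm[:3]),np.radians(frm[3])
    d=np.array([x,y,z])-p
    dy=(yaw-frm[3]+180)%360-180
    print("from",np.round(frm,4),"-> tx %.4f ty %.4f tz %.4f rz %.4f"%(d[0]*np.cos(a)+d[1]*np.sin(a),d[0]*np.sin(a)-d[1]*np.cos(a),-d[2],-np.radians(dy)))
    return x,y,z,yaw
E
python3 - <<'E'
from h import *
a=go(.472,-.297,.16,14.14)
# shelf front edge height
for h in (.1,.2,.3,.4,.5):
    print(h,px2w("top",[(300,124),(600,122)],h)[:,:2].round(3).tolist(),px2w("scene",[(560,178),(600,188)],h)[:,:2].round(3).tolist())
print(px2w("top",[(260,238),(318,238)],.08))
E
```

```text
from [ 0.1466 -0.5818  0.2313 14.1415] -> tx 0.3851 ty -0.1967 tz 0.0713 rz 0.0000
0.1 [[0.838, 0.011], [0.854, -0.725]] [[1.318, -0.375], [1.312, -0.492]]
0.2 [[0.789, 0.007], [0.803, -0.664]] [[1.059, -0.446], [1.054, -0.546]]
0.3 [[0.739, 0.003], [0.753, -0.604]] [[0.8, -0.517], [0.796, -0.599]]
0.4 [[0.69, -0.001], [0.702, -0.543]] [[0.541, -0.588], [0.538, -0.653]]
0.5 [[0.64, -0.005], [0.651, -0.482]] [[0.282, -0.659], [0.28, -0.706]]
[[ 0.55675017  0.10025494  0.08      ]
 [ 0.55822135 -0.03518288  0.08      ]]
```

```bash
python3 -m inch '[{"tx":0.05,"ty":-0.025,"gripper":-1},{"tx":0.11,"ty":-0.055,"gripper":-1},{"tx":0.165,"ty":-0.085,"gripper":-1},{"tx":0.22,"ty":-0.112,"gripper":-1},{"tx":0.275,"ty":-0.14,"gripper":-1},{"tx":0.33,"ty":-0.168,"gripper":-1},{"tx":0.385,"ty":-0.197,"tz":0.03,"gripper":-1},{"tx":0.385,"ty":-0.197,"tz":0.05,"gripper":-1}]' 30
python3 - <<'E'
from h import *
go(.472,-.297,.088,14.14)
cv2.imwrite("pics/t1.png",crop(snapshot("top")[:,:,::-1].copy(),380,200,130,130,4))
E
```

```text
from [ 0.1466 -0.5818  0.2313 14.1415] -> tx 0.3851 ty -0.1967 tz 0.1433 rz 0.0000schema error: expected keys rx, ry, rz, tx, ty, tz, gripper
```

View pics/t1.png

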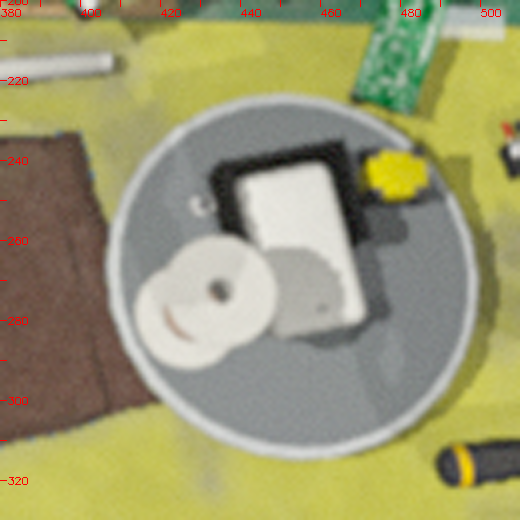

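The move was refused because every row needs all seven keys, so the scene is unchanged.

```bash
python3 -m inch '[{"rx":0,"ry":0,"rz":0,"tx":0.05,"ty":-0.025,"tz":0,"gripper":-1},{"rx":0,"ry":0,"rz":0,"tx":0.105,"ty":-0.054,"tz":0,"gripper":-1},{"rx":0,"ry":0,"rz":0,"tx":0.16,"ty":-0.082,"tz":0,"gripper":-1},{"rx":0,"ry":0,"rz":0,"tx":0.215,"ty":-0.11,"tz":0,"gripper":-1},{"rx":0,"ry":0,"rz":0,"tx":0.27,"ty":-0.138,"tz":0,"gripper":-1},{"rx":0,"ry":0,"rz":0,"tx":0.325,"ty":-0.166,"tz":0,"gripper":-1},{"rx":0,"ry":0,"rz":0,"tx":0.385,"ty":-0.197,"tz":0,"gripper":-1},{"rx":0,"ry":0,"rz":0,"tx":0.385,"ty":-0.197,"tz":0.04,"gripper":-1}]' 30
python3 - <<'E'
from h import *
go(.472,-.297,.088,14.14)
E
```

```text
time: 2.2
position: [0.4759, -0.2944, 0.1946]
orientation: [179.7, -0.3, 14.5]
wrist_force: [-0.2, -1.0, 0.6]
opening: 0.999
grip_force: 0.0
from [ 0.4759 -0.2944  0.1946 14.4698] -> tx -0.0044 ty 0.0015 tz 0.1066 rz 0.0058
```

```bash
python3 -m inch '[{"rx":0,"ry":0,"rz":0,"tx":0,"ty":0,"tz":0.0,"gripper":-1},{"rx":0,"ry":0,"rz":0,"tx":0,"ty":0,"tz":0.025,"gripper":-1},{"rx":0,"ry":0,"rz":0,"tx":0,"ty":0,"tz":0.05,"gripper":-1},{"rx":0,"ry":0,"rz":0,"tx":0,"ty":0,"tz":0.075,"gripper":-1},{"rx":0,"ry":0,"rz":0,"tx":0,"ty":0,"tz":0.1,"gripper":-1},{"rx":0,"ry":0,"rz":0,"tx":0,"ty":0,"tz":0.102,"gripper":-1},{"rx":0,"ry":0,"rz":0,"tx":0,"ty":0,"tz":0.102,"gripper":-1}]' 30
python3 -m inch '[{"rx":0,"ry":0,"rz":0,"tx":0,"ty":0,"tz":0,"gripper":-0.5},{"rx":0,"ry":0,"rz":0,"tx":0,"ty":0,"tz":0,"gripper":-0.2},{"rx":0,"ry":0,"rz":0,"tx":0,"ty":0,"tz":0,"gripper":0.2},{"rx":0,"ry":0,"rz":0,"tx":0,"ty":0,"tz":0,"gripper":1},{"rx":0,"ry":0,"rz":0,"tx":0,"ty":0,"tz":0,"gripper":1},{"rx":0,"ry":0,"rz":0,"tx":0,"ty":0,"tz":0,"gripper":1}]' 30
```

```text
time: 3.08
position: [0.4719, -0.2977, 0.0911]
orientation: [179.9, -0.1, 14.1]
wrist_force: [-0.1, -0.5, 0.8]
opening: 0.999
grip_force: 0.0
time: 3.82
position: [0.4727, -0.2969, 0.0918]
orientation: [179.9, -0.1, 14.2]
wrist_force: [-1.6, 1.5, 6.1]
opening: 0.677
grip_force: 30.7
```

Run:
```python
from h import *
s=state();print(s["position"],s["orientation"])
a=go(s["position"][0],s["position"][1],.2,s["orientation"][2])
go(.615,-.04,.2,0,a)
```

```text
[ 0.47265392 -0.29693148  0.09178971] [ 1.79880208e+02 -1.37222939e-01  1.41607438e+01]
from [ 0.4727 -0.2969  0.0918 14.1607] -> tx 0.0000 ty 0.0000 tz -0.1082 rz -0.0000
from [ 0.4727 -0.2969  0.2    14.1607] -> tx 0.2009 ty -0.2143 tz -0.0000 rz 0.2472
```

```bash
python3 -m inch '[{"rx":0,"ry":0,"rz":0,"tx":0,"ty":0,"tz":-0.01,"gripper":1},{"rx":0,"ry":0,"rz":0,"tx":0,"ty":0,"tz":-0.025,"gripper":1},{"rx":0,"ry":0,"rz":0,"tx":0,"ty":0,"tz":-0.045,"gripper":1},{"rx":0,"ry":0,"rz":0,"tx":0,"ty":0,"tz":-0.065,"gripper":1},{"rx":0,"ry":0,"rz":0,"tx":0,"ty":0,"tz":-0.08,"gripper":1},{"rx":0,"ry":0,"rz":0,"tx":0,"ty":0,"tz":-0.08,"gripper":1}]' 30
python3 - <<'E'
from h import *
a=go(.615,-.04,.17,0)
for c in("top","scene"):
  im=snapshot(c)[:,:,::-1].copy(); cv2.imwrite(f"pics/{c}2.png",crop(im,*((380,200,130,130,3) if c=="top" else (340,200,130,130,3))))
o=np.hstack([cv2.imread("pics/top2.png"),cv2.imread("pics/scene2.png")]);cv2.imwrite("pics/l2.png",o)
E
```

```text
time: 4.58
position: [0.4724, -0.2972, 0.1714]
orientation: [179.9, -0.1, 14.1]
wrist_force: [0.1, -0.0, -1.1]
opening: 0.673
grip_force: 32.2
from [ 0.4724 -0.2972  0.1714 14.1375] -> tx 0.2011 ty -0.2146 tz 0.0014 rz 0.2467
```

View pics/l2.png

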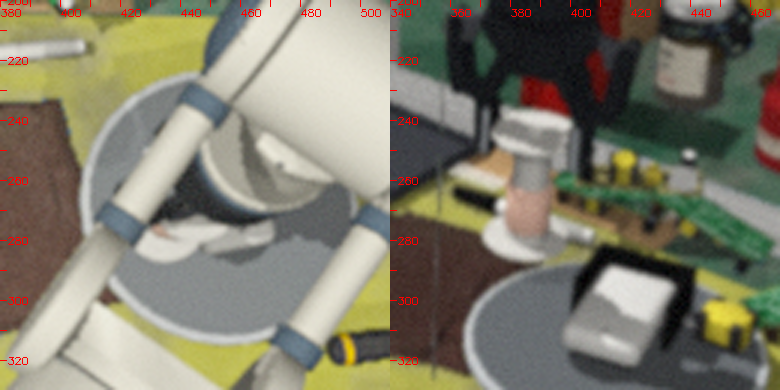

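The bobbin hangs upright in the grip, top at about (390,248) in the scene image, and the plate is undisturbed. Next I carry it to the tray.

```bash
python3 -m inch '[{"rx":0,"ry":0,"rz":0.02,"tx":0.012,"ty":-0.013,"tz":0,"gripper":1},{"rx":0,"ry":0,"rz":0.05,"tx":0.037,"ty":-0.04,"tz":0,"gripper":1},{"rx":0,"ry":0,"rz":0.08,"tx":0.07,"ty":-0.075,"tz":0,"gripper":1},{"rx":0,"ry":0,"rz":0.12,"tx":0.105,"ty":-0.112,"tz":0,"gripper":1},{"rx":0,"ry":0,"rz":0.16,"tx":0.14,"ty":-0.15,"tz":0,"gripper":1},{"rx":0,"ry":0,"rz":0.2,"tx":0.17,"ty":-0.182,"tz":0,"gripper":1},{"rx":0,"ry":0,"rz":0.23,"tx":0.191,"ty":-0.204,"tz":0,"gripper":1},{"rx":0,"ry":0,"rz":0.247,"tx":0.201,"ty":-0.2145,"tz":0,"gripper":1}]' 30
python3 -m inch '[{"rx":0,"ry":0,"rz":0,"tx":0,"ty":0,"tz":0,"gripper":1},{"rx":0,"ry":0,"rz":0,"tx":0,"ty":0,"tz":0.015,"gripper":1},{"rx":0,"ry":0,"rz":0,"tx":0,"ty":0,"tz":0.035,"gripper":1},{"rx":0,"ry":0,"rz":0,"tx":0,"ty":0,"tz":0.055,"gripper":1},{"rx":0,"ry":0,"rz":0,"tx":0,"ty":0,"tz":0.075,"gripper":1},{"rx":0,"ry":0,"rz":0,"tx":0,"ty":0,"tz":0.09,"gripper":1},{"rx":0,"ry":0,"rz":0,"tx":0,"ty":0,"tz":0.096,"gripper":1},{"rx":0,"ry":0,"rz":0,"tx":0,"ty":0,"tz":0.096,"gripper":1}]' 30
```

```text
time: 5.68
position: [0.6143, -0.0377, 0.1674]
orientation: [-180.0, 0.2, 0.1]
wrist_force: [0.1, -0.7, -0.7]
opening: 0.676
grip_force: 32.3
time: 6.68
position: [0.6143, -0.0396, 0.073]
orientation: [-180.0, 0.0, -0.0]
wrist_force: [-0.6, 0.8, -1.1]
opening: 0.676
grip_force: 32.3
```

```bash
python3 -m inch '[{"rx":0,"ry":0,"rz":0,"tx":0,"ty":0,"tz":0.002,"gripper":1},{"rx":0,"ry":0,"rz":0,"tx":0,"ty":0,"tz":0.004,"gripper":1},{"rx":0,"ry":0,"rz":0,"tx":0,"ty":0,"tz":0.005,"gripper":1},{"rx":0,"ry":0,"rz":0,"tx":0,"ty":0,"tz":0.005,"gripper":1}]'
python3 -m inch '[{"rx":0,"ry":0,"rz":0,"tx":0,"ty":0,"tz":0.001,"gripper":1},{"rx":0,"ry":0,"rz":0,"tx":0,"ty":0,"tz":0.001,"gripper":1}]'
```

```text
time: 7.18
position: [0.6143, -0.0396, 0.0683]
orientation: [180.0, -0.0, -0.0]
wrist_force: [-0.3, -0.9, -0.7]
opening: 0.677
grip_force: 32.3
time: 7.42
position: [0.6146, -0.0396, 0.068]
orientation: [180.0, -0.1, -0.0]
wrist_force: [-0.4, 0.4, 2.3]
opening: 0.674
grip_force: 32.5
```

```bash
python3 -m inch '[{"rx":0,"ry":0,"rz":0,"tx":0,"ty":0,"tz":0.0005,"gripper":1},{"rx":0,"ry":0,"rz":0,"tx":0,"ty":0,"tz":0.0005,"gripper":0.2},{"rx":0,"ry":0,"rz":0,"tx":0,"ty":0,"tz":0.0005,"gripper":-0.5},{"rx":0,"ry":0,"rz":0,"tx":0,"ty":0,"tz":0.0005,"gripper":-1},{"rx":0,"ry":0,"rz":0,"tx":0,"ty":0,"tz":0.0005,"gripper":-1},{"rx":0,"ry":0,"rz":0,"tx":0,"ty":0,"tz":0.0005,"gripper":-1}]'
python3 -m inch '[{"rx":0,"ry":0,"rz":0,"tx":0,"ty":0,"tz":-0.02,"gripper":-1},{"rx":0,"ry":0,"rz":0,"tx":0,"ty":0,"tz":-0.05,"gripper":-1},{"rx":0,"ry":0,"rz":0,"tx":0,"ty":0,"tz":-0.09,"gripper":-1},{"rx":0,"ry":0,"rz":0,"tx":0,"ty":0,"tz":-0.13,"gripper":-1},{"rx":0,"ry":0,"rz":0,"tx":0,"ty":0,"tz":-0.13,"gripper":-1}]'
python3 - <<'E'
from h import *
d=np.array([.983,-.186]);d/=np.linalg.norm(d)
m=np.array([.491,.308])  # mouth
t=m+d*(-.026)   # pack grip spot
print(t); go(*t,.2,-10.7); go(*t,.2,169.3)
E
```

```text
time: 8.18
position: [0.6142, -0.0397, 0.0665]
orientation: [180.0, 0.0, -0.0]
wrist_force: [0.2, 1.4, -0.0]
opening: 1.0
grip_force: 0.0
time: 8.8
position: [0.6161, -0.0399, 0.2038]
orientation: [179.9, -0.6, -0.0]
wrist_force: [0.6, -0.1, 0.9]
opening: 1.001
grip_force: 0.0
[0.4654533  0.31283386]
from [ 0.6161 -0.0399  0.2038 -0.0122] -> tx -0.1507 ty -0.3527 tz 0.0038 rz 0.1865
from [ 0.6161 -0.0399  0.2038 -0.0122] -> tx -0.1507 ty -0.3527 tz 0.0038 rz -2.9551
```

```bash
python3 -m inch '[{"rx":0,"ry":0,"rz":0.02,"tx":-0.015,"ty":-0.035,"tz":0,"gripper":-1},{"rx":0,"ry":0,"rz":0.05,"tx":-0.037,"ty":-0.087,"tz":0,"gripper":-1},{"rx":0,"ry":0,"rz":0.08,"tx":-0.06,"ty":-0.14,"tz":0,"gripper":-1},{"rx":0,"ry":0,"rz":0.11,"tx":-0.083,"ty":-0.194,"tz":0,"gripper":-1},{"rx":0,"ry":0,"rz":0.14,"tx":-0.106,"ty":-0.248,"tz":0,"gripper":-1},{"rx":0,"ry":0,"rz":0.17,"tx":-0.129,"ty":-0.302,"tz":0,"gripper":-1},{"rx":0,"ry":0,"rz":0.187,"tx":-0.145,"ty":-0.34,"tz":0,"gripper":-1},{"rx":0,"ry":0,"rz":0.187,"tx":-0.1508,"ty":-0.3528,"tz":0,"gripper":-1}]'
python3 -m inch '[{"rx":0,"ry":0,"rz":0,"tx":0,"ty":0,"tz":0.03,"gripper":-1},{"rx":0,"ry":0,"rz":0,"tx":0,"ty":0,"tz":0.07,"gripper":-1},{"rx":0,"ry":0,"rz":0,"tx":0,"ty":0,"tz":0.1,"gripper":-1},{"rx":0,"ry":0,"rz":0,"tx":0,"ty":0,"tz":0.115,"gripper":-1},{"rx":0,"ry":0,"rz":0,"tx":0,"ty":0,"tz":0.115,"gripper":-1}]'
python3 - <<'E'
from h import *
go(.4635,.3132,.008,-10.7)
o=[crop(snapshot(c)[:,:,::-1].copy(),*b) for c,b in (("top",(140,180,210,120,3)),("scene",(180,150,200,120,3)))]
w=max(i.shape[1] for i in o)
cv2.imwrite("pics/d3.png",cv2.resize(np.vstack([cv2.copyMakeBorder(i,0,0,0,w-i.shape[1],0) for i in o]),None,fx=.83,fy=.83))
E
```

```text
time: 9.8
position: [0.4622, 0.3151, 0.1967]
orientation: [180.0, 0.0, -10.6]
wrist_force: [0.4, -0.4, -0.1]
opening: 0.998
grip_force: 0.0
time: 10.42
position: [0.4634, 0.3124, 0.081]
orientation: [179.9, 0.1, -10.8]
wrist_force: [-0.9, 0.5, 0.4]
opening: 0.999
grip_force: 0.0
from [  0.4634   0.3124   0.081  -10.7659] -> tx -0.0001 ty -0.0008 tz 0.0730 rz -0.0011
```

View pics/d3.png

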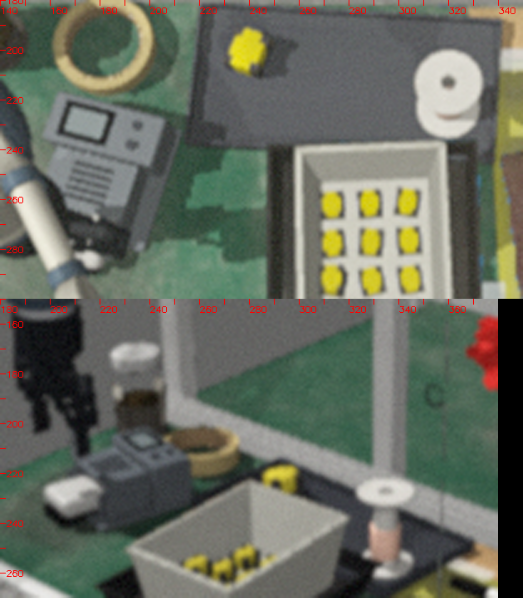

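The bobbin stands upright in the tray (top view about (316,213)), and the gripper is over the finished pack. Next I go down and grip it.

```bash
python3 -m inch '[{"rx":0,"ry":0,"rz":0,"tx":0,"ty":0,"tz":0.02,"gripper":-1},{"rx":0,"ry":0,"rz":0,"tx":0,"ty":0,"tz":0.04,"gripper":-1},{"rx":0,"ry":0,"rz":0,"tx":0,"ty":0,"tz":0.06,"gripper":-1},{"rx":0,"ry":0,"rz":0,"tx":0,"ty":0,"tz":0.072,"gripper":-1},{"rx":0,"ry":0,"rz":0,"tx":0,"ty":0,"tz":0.072,"gripper":-1}]' 40
python3 -m inch '[{"rx":0,"ry":0,"rz":0,"tx":0,"ty":0,"tz":0,"gripper":-0.5},{"rx":0,"ry":0,"rz":0,"tx":0,"ty":0,"tz":0,"gripper":-0.2},{"rx":0,"ry":0,"rz":0,"tx":0,"ty":0,"tz":0,"gripper":0.2},{"rx":0,"ry":0,"rz":0,"tx":0,"ty":0,"tz":0,"gripper":1},{"rx":0,"ry":0,"rz":0,"tx":0,"ty":0,"tz":0,"gripper":1},{"rx":0,"ry":0,"rz":0,"tx":0,"ty":0,"tz":0,"gripper":1}]' 40
```

```text
time: 11.15
position: [0.4627, 0.3127, 0.008]
orientation: [179.9, 0.1, -10.7]
wrist_force: [1.0, 0.3, -0.3]
opening: 0.999
grip_force: 0.0
time: 11.9
position: [0.4644, 0.3139, 0.0115]
orientation: [-179.9, -0.1, -10.7]
wrist_force: [-1.3, 0.5, 5.6]
opening: 0.675
grip_force: 43.5
```

```bash
python3 -m inch '[{"rx":0,"ry":0,"rz":0,"tx":-0.003,"ty":0,"tz":-0.002,"gripper":1},{"rx":0,"ry":0,"rz":0,"tx":-0.012,"ty":0,"tz":-0.003,"gripper":1},{"rx":0,"ry":0,"rz":0,"tx":-0.025,"ty":0,"tz":-0.003,"gripper":1},{"rx":0,"ry":0,"rz":0,"tx":-0.04,"ty":0,"tz":-0.003,"gripper":1},{"rx":0,"ry":0,"rz":0,"tx":-0.055,"ty":0,"tz":-0.003,"gripper":1},{"rx":0,"ry":0,"rz":0,"tx":-0.07,"ty":0,"tz":-0.003,"gripper":1},{"rx":0,"ry":0,"rz":0,"tx":-0.08,"ty":0,"tz":-0.003,"gripper":1},{"rx":0,"ry":0,"rz":0,"tx":-0.08,"ty":0,"tz":-0.003,"gripper":1}]'
python3 -m inch '[{"rx":0,"ry":0,"rz":0,"tx":0,"ty":0,"tz":-0.01,"gripper":1},{"rx":0,"ry":0,"rz":0,"tx":0,"ty":0,"tz":-0.03,"gripper":1},{"rx":0,"ry":0,"rz":0,"tx":0,"ty":0,"tz":-0.055,"gripper":1},{"rx":0,"ry":0,"rz":0,"tx":0,"ty":0,"tz":-0.085,"gripper":1},{"rx":0,"ry":0,"rz":0,"tx":0,"ty":0,"tz":-0.115,"gripper":1},{"rx":0,"ry":0,"rz":0,"tx":0,"ty":0,"tz":-0.135,"gripper":1},{"rx":0,"ry":0,"rz":0,"tx":0,"ty":0,"tz":-0.14,"gripper":1},{"rx":0,"ry":0,"rz":0,"tx":0,"ty":0,"tz":-0.14,"gripper":1}]'
python3 - <<'E'
from h import *
a=go(.5,.2,.15,-1)
go(.605,.06,.15,-1)
o=[crop(snapshot(c)[:,:,::-1].copy(),*b) for c,b in (("top",(130,220,130,100,3)),("scene",(140,160,130,100,3)))]
cv2.imwrite("pics/d4.png",np.hstack(o))
E
```

```text
time: 12.9
position: [0.3842, 0.3283, 0.0128]
orientation: [-180.0, 0.0, -10.7]
wrist_force: [0.2, -0.7, -2.0]
opening: 0.672
grip_force: 43.0
time: 13.9
position: [0.385, 0.3279, 0.1522]
orientation: [180.0, 0.0, -10.7]
wrist_force: [0.1, 0.1, -2.9]
opening: 0.674
grip_force: 43.3
from [  0.385    0.3279   0.1522 -10.736 ] -> tx 0.1369 ty 0.1043 tz 0.0022 rz -0.1699
from [  0.385    0.3279   0.1522 -10.736 ] -> tx 0.2661 ty 0.2223 tz 0.0022 rz -0.1699
```

View pics/d4.png

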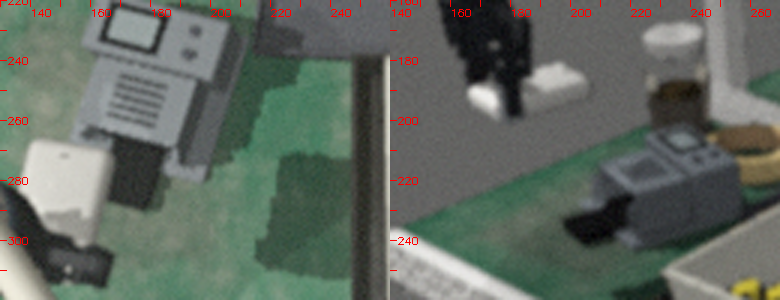

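The pack is held level, pulled clear of the tester, whose black tongue shows at (180,270). Next I carry it to the tray.

```bash
python3 -m inch '[{"rx":0,"ry":0,"rz":-0.01,"tx":0.012,"ty":0.01,"tz":0,"gripper":1},{"rx":0,"ry":0,"rz":-0.03,"tx":0.04,"ty":0.034,"tz":0,"gripper":1},{"rx":0,"ry":0,"rz":-0.06,"tx":0.078,"ty":0.066,"tz":0,"gripper":1},{"rx":0,"ry":0,"rz":-0.085,"tx":0.118,"ty":0.1,"tz":0,"gripper":1},{"rx":0,"ry":0,"rz":-0.11,"tx":0.158,"ty":0.134,"tz":0,"gripper":1},{"rx":0,"ry":0,"rz":-0.14,"tx":0.198,"ty":0.168,"tz":0,"gripper":1},{"rx":0,"ry":0,"rz":-0.16,"tx":0.234,"ty":0.198,"tz":0,"gripper":1},{"rx":0,"ry":0,"rz":-0.17,"tx":0.263,"ty":0.2227,"tz":0,"gripper":1}]'
python3 -m inch '[{"rx":0,"ry":0,"rz":0,"tx":0,"ty":0,"tz":0,"gripper":1},{"rx":0,"ry":0,"rz":0,"tx":0,"ty":0,"tz":0.01,"gripper":1},{"rx":0,"ry":0,"rz":0,"tx":0,"ty":0,"tz":0.03,"gripper":1},{"rx":0,"ry":0,"rz":0,"tx":0,"ty":0,"tz":0.055,"gripper":1},{"rx":0,"ry":0,"rz":0,"tx":0,"ty":0,"tz":0.08,"gripper":1},{"rx":0,"ry":0,"rz":0,"tx":0,"ty":0,"tz":0.105,"gripper":1},{"rx":0,"ry":0,"rz":0,"tx":0,"ty":0,"tz":0.12,"gripper":1},{"rx":0,"ry":0,"rz":0,"tx":0,"ty":0,"tz":0.13,"gripper":1}]'
```

```text
time: 15.0
position: [0.6023, 0.0585, 0.1509]
orientation: [180.0, 0.2, -1.0]
wrist_force: [-0.1, 0.1, -2.5]
opening: 0.673
grip_force: 43.3
time: 16.0
position: [0.6011, 0.0609, 0.0213]
orientation: [180.0, 0.1, -0.9]
wrist_force: [0.9, 0.3, -2.3]
opening: 0.674
grip_force: 43.4
```

```bash
python3 -m inch '[{"rx":0,"ry":0,"rz":0,"tx":0,"ty":0,"tz":0.005,"gripper":1},{"rx":0,"ry":0,"rz":0,"tx":0,"ty":0,"tz":0.01,"gripper":1},{"rx":0,"ry":0,"rz":0,"tx":0,"ty":0,"tz":0.012,"gripper":1},{"rx":0,"ry":0,"rz":0,"tx":0,"ty":0,"tz":0.012,"gripper":1}]'
```

```text
time: 16.5
position: [0.6021, 0.0603, 0.011]
orientation: [-180.0, -0.0, -1.0]
wrist_force: [-0.1, -0.6, -2.3]
opening: 0.672
grip_force: 43.4
```

```bash
python3 -m inch '[{"rx":0,"ry":0,"rz":0,"tx":0,"ty":0,"tz":0.003,"gripper":1},{"rx":0,"ry":0,"rz":0,"tx":0,"ty":0,"tz":0.006,"gripper":1},{"rx":0,"ry":0,"rz":0,"tx":0,"ty":0,"tz":0.006,"gripper":1}]'
python3 -m inch '[{"rx":0,"ry":0,"rz":0,"tx":0,"ty":0,"tz":0.0015,"gripper":1},{"rx":0,"ry":0,"rz":0,"tx":0,"ty":0,"tz":0.0015,"gripper":1}]'
```

```text
time: 16.88
position: [0.6018, 0.0603, 0.0045]
orientation: [180.0, 0.0, -1.0]
wrist_force: [-0.4, 0.2, -2.0]
opening: 0.675
grip_force: 43.4
time: 17.12
position: [0.6021, 0.0603, 0.0037]
orientation: [-180.0, -0.0, -1.0]
wrist_force: [-1.5, -0.2, 0.8]
opening: 0.673
grip_force: 43.7
```

```bash
python3 -m inch '[{"rx":0,"ry":0,"rz":0,"tx":0,"ty":0,"tz":0.0005,"gripper":1},{"rx":0,"ry":0,"rz":0,"tx":0,"ty":0,"tz":0.0005,"gripper":0.2},{"rx":0,"ry":0,"rz":0,"tx":0,"ty":0,"tz":0,"gripper":-0.5},{"rx":0,"ry":0,"rz":0,"tx":0,"ty":0,"tz":0,"gripper":-1},{"rx":0,"ry":0,"rz":0,"tx":0,"ty":0,"tz":0,"gripper":-1},{"rx":0,"ry":0,"rz":0,"tx":0,"ty":0,"tz":0,"gripper":-1}]'
python3 -m inch '[{"rx":0,"ry":0,"rz":0,"tx":0,"ty":0,"tz":-0.02,"gripper":-1},{"rx":0,"ry":0,"rz":0,"tx":0,"ty":0,"tz":-0.05,"gripper":-1},{"rx":0,"ry":0,"rz":0,"tx":0,"ty":0,"tz":-0.1,"gripper":-1},{"rx":0,"ry":0,"rz":0,"tx":0,"ty":0,"tz":-0.15,"gripper":-1},{"rx":0,"ry":0,"rz":0,"tx":0,"ty":0,"tz":-0.2,"gripper":-1},{"rx":0,"ry":0,"rz":0,"tx":0,"ty":0,"tz":-0.2,"gripper":-1}]'
python3 - <<'E'
from h import *
# pack grip spot: lead end centre inboard
pc=np.array([.5117,-.3582]);d=np.array([-.985,-.172])
t=pc+d*.027;print(t);a=go(*t,.2,10)
im=snapshot("top");cv2.imwrite("pics/top5.png",crop(im[:,:,::-1].copy(),205,170,300,150,2))
for n in("plate","new_pack","nest","coil_plate","bobbin","done_pack","coil_tray"):
    for r in spot_in("top",n)[:1]: print(n,round(r["score"],2),(np.array(r["extent"])*[640,480]*2 if 0 else np.round(np.array(r["extent"])*[640,480,640,480])))
E
```

```text
time: 17.88
position: [0.6019, 0.0603, 0.0031]
orientation: [-180.0, 0.0, -1.0]
wrist_force: [-0.2, 1.1, -0.1]
opening: 0.997
grip_force: 0.0
time: 18.62
position: [0.6039, 0.0604, 0.2116]
orientation: [-180.0, -0.7, -1.0]
wrist_force: [-1.0, -0.6, -0.4]
opening: 0.999
grip_force: 0.0
[ 0.485105 -0.362844]
from [ 0.6039  0.0604  0.2116 -0.9886] -> tx -0.1115 ty 0.4252 tz 0.0116 rz -0.1918
plate 0.7 [408. 220. 499. 313.]
new_pack 0.67 [441. 244. 468. 285.]
nest 0.87 [409. 224. 498. 313.]
coil_plate 0.69 [472. 235. 486. 254.]
bobbin 0.93 [309. 202. 334. 239.]
done_pack 0.98 [265. 197. 290. 234.]
coil_tray 0.75 [230. 198. 247. 213.]
```

View pics/top5.png

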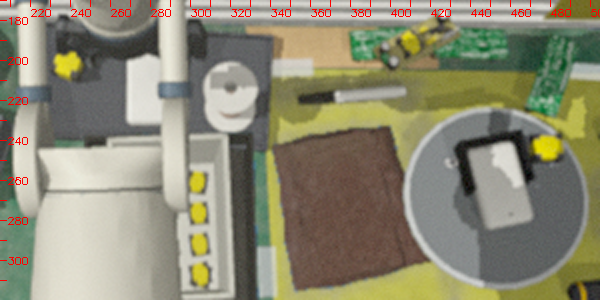

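The bobbin (320,207) and the finished pack (277,215) are in the tray. The new pack is now fully visible in the nest, so I measure it with a segmentation.

```bash
cat >> h.py <<'E'
def rect(z,box,pad=0,name="top",thr=150):
    im=snapshot(name).astype(int);x0,y0,x1,y1=box
    m=np.zeros(im.shape[:2],np.uint8);m[y0:y1,x0:x1]=((im.min(2)>thr)&(im.max(2)-im.min(2)<25))[y0:y1,x0:x1]
    n,l,st,_=cv2.connectedComponentsWithStats(m);i=1+st[1:,4].argmax()
    v,u=np.nonzero(l==i);P=px2w(name,np.c_[u,v],z)[:,:2]
    r=cv2.minAreaRect((P*1000).astype(np.float32));print("area",len(u),np.round(r[0],1),np.round(r[1],1),round(r[2],1),"box",np.round(cv2.boxPoints(r),1).tolist());return r
E
python3 - <<'E'
from h import *
for t in(140,160,180):rect(.058,(436,236,476,290),thr=t)
E
```

```text
area 901 [ 509.4 -358.1] [96.4 54.9] 11.3 box [[456.79998779296875, -340.6000061035156], [467.5, -394.5], [562.0, -375.70001220703125], [551.2999877929688, -321.79998779296875]]
area 270 [ 529.7 -362.9] [55.9 35.6] 12.6 box [[498.5, -351.70001220703125], [506.29998779296875, -386.3999938964844], [560.7999877929688, -374.20001220703125], [553.0999755859375, -339.5]]
area 227 [ 530.7 -363.1] [52.5 32.2] 10.7 box [[501.8999938964844, -352.1000061035156], [507.79998779296875, -383.79998779296875], [559.4000244140625, -374.1000061035156], [553.5, -342.3999938964844]]
```

Run:
```python
from h import *
s=state();print(s["position"],s["orientation"])
go(.4874,-.3625,.17,10.7)
```

```text
[0.60174304 0.06031536 0.20261745] [ 1.79997264e+02  6.21804366e-02 -9.86571429e-01]
from [ 0.6017  0.0603  0.2026 -0.9866] -> tx -0.1070 ty 0.4247 tz 0.0326 rz -0.2040
```

```bash
python3 -m inch '[{"rx":0,"ry":0,"rz":-0.02,"tx":-0.01,"ty":0.04,"tz":0,"gripper":-1},{"rx":0,"ry":0,"rz":-0.05,"tx":-0.025,"ty":0.1,"tz":0,"gripper":-1},{"rx":0,"ry":0,"rz":-0.08,"tx":-0.04,"ty":0.16,"tz":0,"gripper":-1},{"rx":0,"ry":0,"rz":-0.11,"tx":-0.055,"ty":0.22,"tz":0,"gripper":-1},{"rx":0,"ry":0,"rz":-0.14,"tx":-0.07,"ty":0.28,"tz":0,"gripper":-1},{"rx":0,"ry":0,"rz":-0.17,"tx":-0.085,"ty":0.34,"tz":0,"gripper":-1},{"rx":0,"ry":0,"rz":-0.204,"tx":-0.1,"ty":0.395,"tz":0,"gripper":-1},{"rx":0,"ry":0,"rz":-0.204,"tx":-0.107,"ty":0.4247,"tz":0.01,"gripper":-1}]'
python3 -m inch '[{"rx":0,"ry":0,"rz":0,"tx":0,"ty":0,"tz":0.03,"gripper":-1},{"rx":0,"ry":0,"rz":0,"tx":0,"ty":0,"tz":0.07,"gripper":-1},{"rx":0,"ry":0,"rz":0,"tx":0,"ty":0,"tz":0.1,"gripper":-1},{"rx":0,"ry":0,"rz":0,"tx":0,"ty":0,"tz":0.105,"gripper":-1},{"rx":0,"ry":0,"rz":0,"tx":0,"ty":0,"tz":0.105,"gripper":-1}]'
python3 - <<'E'
from h import *
go(.4874,-.3625,.032,10.7)
E
```

```text
time: 20.18
position: [0.4865, -0.3655, 0.1939]
orientation: [179.9, -0.0, 10.6]
wrist_force: [0.5, 0.1, -0.7]
opening: 0.997
grip_force: 0.0
time: 20.8
position: [0.4878, -0.3626, 0.089]
orientation: [180.0, -0.0, 10.7]
wrist_force: [0.2, 0.7, 0.9]
opening: 1.001
grip_force: 0.0
from [ 0.4878 -0.3626  0.089  10.7051] -> tx -0.0004 ty -0.0002 tz 0.0570 rz 0.0001
```

```bash
python3 -m inch '[{"rx":0,"ry":0,"rz":0,"tx":0,"ty":0,"tz":0.015,"gripper":-1},{"rx":0,"ry":0,"rz":0,"tx":0,"ty":0,"tz":0.03,"gripper":-1},{"rx":0,"ry":0,"rz":0,"tx":0,"ty":0,"tz":0.045,"gripper":-1},{"rx":0,"ry":0,"rz":0,"tx":0,"ty":0,"tz":0.056,"gripper":-1},{"rx":0,"ry":0,"rz":0,"tx":0,"ty":0,"tz":0.056,"gripper":-1}]' 40
python3 -m inch '[{"rx":0,"ry":0,"rz":0,"tx":0,"ty":0,"tz":0,"gripper":-0.5},{"rx":0,"ry":0,"rz":0,"tx":0,"ty":0,"tz":0,"gripper":-0.2},{"rx":0,"ry":0,"rz":0,"tx":0,"ty":0,"tz":0,"gripper":0.2},{"rx":0,"ry":0,"rz":0,"tx":0,"ty":0,"tz":0,"gripper":1},{"rx":0,"ry":0,"rz":0,"tx":0,"ty":0,"tz":0,"gripper":1},{"rx":0,"ry":0,"rz":0,"tx":0,"ty":0,"tz":0,"gripper":1}]' 40
```

```text
time: 21.42
position: [0.4869, -0.3619, 0.0306]
orientation: [-179.9, 0.1, 10.7]
wrist_force: [0.6, 0.5, 0.4]
opening: 0.998
grip_force: 0.0
time: 22.18
position: [0.4882, -0.3629, 0.0336]
orientation: [179.9, -0.1, 10.7]
wrist_force: [0.7, 0.8, 6.0]
opening: 0.679
grip_force: 43.6
```

```bash
python3 -m inch '[{"rx":0,"ry":0,"rz":0,"tx":0,"ty":0,"tz":-0.004,"gripper":1},{"rx":0,"ry":0,"rz":0,"tx":0,"ty":0,"tz":-0.014,"gripper":1},{"rx":0,"ry":0,"rz":0,"tx":0,"ty":0,"tz":-0.028,"gripper":1},{"rx":0,"ry":0,"rz":0,"tx":0,"ty":0,"tz":-0.045,"gripper":1},{"rx":0,"ry":0,"rz":0,"tx":0,"ty":0,"tz":-0.065,"gripper":1},{"rx":0,"ry":0,"rz":0,"tx":0,"ty":0,"tz":-0.085,"gripper":1},{"rx":0,"ry":0,"rz":0,"tx":0,"ty":0,"tz":-0.095,"gripper":1},{"rx":0,"ry":0,"rz":0,"tx":0,"ty":0,"tz":-0.095,"gripper":1}]'
python3 - <<'E'
from h import *
# set down: lead toward -y on pad. tool yaw 90 => lead dir = -tool x = -y ; tail at +y, pack centre = tcp + .024*tool x
go(.485,-.205,.127,90)
o=[crop(snapshot(c)[:,:,::-1].copy(),*b) for c,b in (("top",(380,200,130,130,3)),("scene",(340,200,130,130,3)))]
cv2.imwrite("pics/n6.png",np.hstack(o))
E
```

```text
time: 23.18
position: [0.4881, -0.3628, 0.1286]
orientation: [179.9, -0.1, 10.7]
wrist_force: [-0.5, 0.3, -2.7]
opening: 0.684
grip_force: 43.1
from [ 0.4881 -0.3628  0.1286 10.7038] -> tx 0.0263 ty -0.1557 tz 0.0016 rz -1.3840
```

View pics/n6.png

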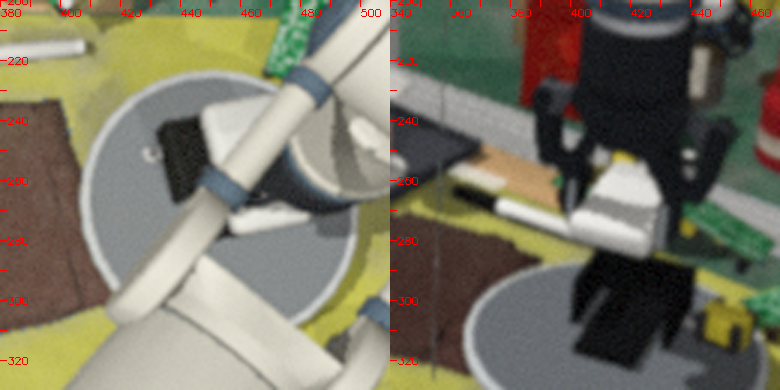

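The new pack is lifted clear of the nest and level. I turn it and carry it to the pad.

```bash
python3 -m inch '[{"rx":0,"ry":0,"rz":-0.04,"tx":0.001,"ty":-0.006,"tz":0,"gripper":1},{"rx":0,"ry":0,"rz":-0.13,"tx":0.004,"ty":-0.022,"tz":0,"gripper":1},{"rx":0,"ry":0,"rz":-0.24,"tx":0.009,"ty":-0.048,"tz":0,"gripper":1},{"rx":0,"ry":0,"rz":-0.36,"tx":0.014,"ty":-0.078,"tz":0,"gripper":1},{"rx":0,"ry":0,"rz":-0.48,"tx":0.02,"ty":-0.108,"tz":0,"gripper":1},{"rx":0,"ry":0,"rz":-0.6,"tx":0.025,"ty":-0.135,"tz":0,"gripper":1},{"rx":0,"ry":0,"rz":-0.72,"tx":0.0275,"ty":-0.151,"tz":0,"gripper":1},{"rx":0,"ry":0,"rz":-0.84,"tx":0.0285,"ty":-0.1565,"tz":0,"gripper":1}]'
python3 -m inch '[{"rx":0,"ry":0,"rz":-0.12,"tx":0,"ty":0,"tz":0.01,"gripper":1},{"rx":0,"ry":0,"rz":-0.24,"tx":0,"ty":0,"tz":0.025,"gripper":1},{"rx":0,"ry":0,"rz":-0.36,"tx":0,"ty":0,"tz":0.042,"gripper":1},{"rx":0,"ry":0,"rz":-0.46,"tx":0,"ty":0,"tz":0.06,"gripper":1},{"rx":0,"ry":0,"rz":-0.52,"tx":0,"ty":0,"tz":0.077,"gripper":1},{"rx":0,"ry":0,"rz":-0.544,"tx":0,"ty":0,"tz":0.09,"gripper":1},{"rx":0,"ry":0,"rz":-0.544,"tx":0,"ty":0,"tz":0.1,"gripper":1},{"rx":0,"ry":0,"rz":-0.544,"tx":0,"ty":0,"tz":0.1,"gripper":1}]'
```

```text
time: 24.28
position: [0.4863, -0.2018, 0.1266]
orientation: [-179.9, -0.0, 59.2]
wrist_force: [1.1, -0.1, -2.8]
opening: 0.682
grip_force: 43.2
time: 25.28
position: [0.486, -0.2031, 0.0263]
orientation: [-179.9, -0.0, 90.0]
wrist_force: [1.2, -0.6, -1.8]
opening: 0.684
grip_force: 43.3
```

```bash
python3 -m inch '[{"rx":0,"ry":0,"rz":0,"tx":0,"ty":0,"tz":0.005,"gripper":1},{"rx":0,"ry":0,"rz":0,"tx":0,"ty":0,"tz":0.01,"gripper":1},{"rx":0,"ry":0,"rz":0,"tx":0,"ty":0,"tz":0.0135,"gripper":1},{"rx":0,"ry":0,"rz":0,"tx":0,"ty":0,"tz":0.0135,"gripper":1}]'
python3 -m inch '[{"rx":0,"ry":0,"rz":0,"tx":0,"ty":0,"tz":0.0015,"gripper":1},{"rx":0,"ry":0,"rz":0,"tx":0,"ty":0,"tz":0.0015,"gripper":1}]'
```

```text
time: 25.78
position: [0.4864, -0.2033, 0.0134]
orientation: [-180.0, -0.0, 90.0]
wrist_force: [-0.1, -1.1, -2.1]
opening: 0.687
grip_force: 43.3
time: 26.02
position: [0.4866, -0.2034, 0.0123]
orientation: [-180.0, 0.0, 90.0]
wrist_force: [-0.2, -1.4, -2.9]
opening: 0.681
grip_force: 43.3
```

```bash
python3 -m inch '[{"rx":0,"ry":0,"rz":0,"tx":0,"ty":0,"tz":0.001,"gripper":1},{"rx":0,"ry":0,"rz":0,"tx":0,"ty":0,"tz":0.001,"gripper":1}]'
python3 -m inch '[{"rx":0,"ry":0,"rz":0,"tx":0,"ty":0,"tz":0.001,"gripper":1},{"rx":0,"ry":0,"rz":0,"tx":0,"ty":0,"tz":0.001,"gripper":1}]'
```

```text
time: 26.28
position: [0.4867, -0.2035, 0.0117]
orientation: [180.0, 0.0, 90.0]
wrist_force: [0.4, 0.1, 0.8]
opening: 0.683
grip_force: 43.5
time: 26.52
position: [0.4868, -0.2035, 0.0117]
orientation: [180.0, 0.0, 90.0]
wrist_force: [-4.2, 1.5, 6.5]
opening: 0.683
grip_force: 44.1
```

```bash
python3 -m inch '[{"rx":0,"ry":0,"rz":0,"tx":0,"ty":0,"tz":0,"gripper":0.2},{"rx":0,"ry":0,"rz":0,"tx":0,"ty":0,"tz":0,"gripper":-0.5},{"rx":0,"ry":0,"rz":0,"tx":0,"ty":0,"tz":0,"gripper":-1},{"rx":0,"ry":0,"rz":0,"tx":0,"ty":0,"tz":0,"gripper":-1},{"rx":0,"ry":0,"rz":0,"tx":0,"ty":0,"tz":0,"gripper":-1},{"rx":0,"ry":0,"rz":0,"tx":0,"ty":0,"tz":-0.01,"gripper":-1},{"rx":0,"ry":0,"rz":0,"tx":0,"ty":0,"tz":-0.03,"gripper":-1},{"rx":0,"ry":0,"rz":0,"tx":0,"ty":0,"tz":-0.06,"gripper":-1}]'
python3 -m inch '[{"rx":0,"ry":0,"rz":0,"tx":0.015,"ty":0,"tz":-0.02,"gripper":-1},{"rx":0,"ry":0,"rz":0,"tx":0.04,"ty":0,"tz":-0.02,"gripper":-1},{"rx":0,"ry":0,"rz":0,"tx":0.058,"ty":0,"tz":-0.02,"gripper":-1},{"rx":0,"ry":0,"rz":0,"tx":0.058,"ty":0,"tz":-0.02,"gripper":-1},{"rx":0,"ry":0,"rz":0,"tx":0.058,"ty":0,"tz":-0.02,"gripper":-1}]'
python3 - <<'E'
from h import *
s=state();print(s["position"],s["orientation"])
o=[crop(snapshot(c)[:,:,::-1].copy(),*b) for c,b in (("top",(335,215,130,110,3)),("scene",(300,200,130,110,3)))]
cv2.imwrite("pics/p7.png",np.hstack(o))
E
```

```text
time: 27.52
position: [0.4864, -0.2033, 0.0716]
orientation: [-180.0, -0.0, 90.0]
wrist_force: [0.7, -0.3, 0.3]
opening: 1.004
grip_force: 0.0
time: 28.15
position: [0.4864, -0.1455, 0.0901]
orientation: [-180.0, 0.0, 90.0]
wrist_force: [-0.1, -0.0, 0.9]
opening: 1.0
grip_force: 0.0
[ 0.4864455  -0.14547133  0.09005297] [-1.79971826e+02  1.41189573e-02  9.00231401e+01]
```

View pics/p7.png

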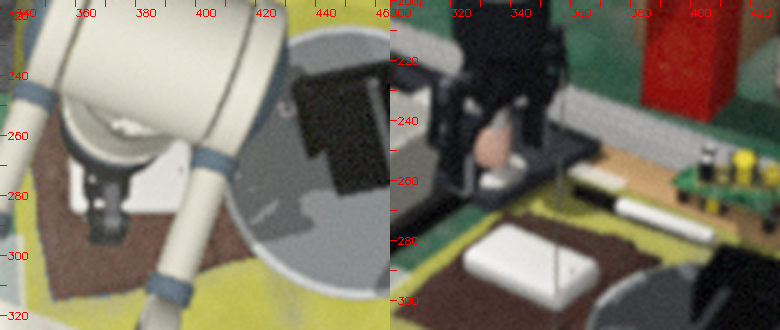

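The pack lies flat on the pad, with its near edge in the top view running from (358,285) to (392,285). I check where its ends are, then descend.

```bash
python3 - <<'E'
from h import *
im=snapshot("top")
for r in (275,280):
    row=im[r,340:410].min(1); print(r,row.tolist())
print(px2w("top",[(358.5,280),(395,280),(375,285)],.036))
E
python3 -m inch '[{"rx":0,"ry":0,"rz":0,"tx":0,"ty":0,"tz":0.02,"gripper":-1},{"rx":0,"ry":0,"rz":0,"tx":0,"ty":0,"tz":0.04,"gripper":-1},{"rx":0,"ry":0,"rz":0,"tx":0,"ty":0,"tz":0.06,"gripper":-1},{"rx":0,"ry":0,"rz":0,"tx":0,"ty":0,"tz":0.075,"gripper":-1},{"rx":0,"ry":0,"rz":0,"tx":0,"ty":0,"tz":0.08,"gripper":-1},{"rx":0,"ry":0,"rz":0,"tx":0,"ty":0,"tz":0.08,"gripper":-1}]' 45
```

```text
275 [160, 142, 124, 101, 97, 90, 88, 81, 76, 79, 82, 89, 84, 71, 76, 84, 76, 94, 155, 213, 229, 222, 182, 100, 69, 104, 113, 82, 65, 64, 75, 68, 67, 76, 59, 51, 53, 58, 122, 187, 216, 217, 214, 213, 214, 213, 215, 213, 214, 213, 212, 215, 214, 211, 212, 209, 210, 192, 176, 184, 196, 203, 208, 208, 205, 204, 198, 191, 180, 161]
280 [122, 103, 96, 95, 99, 103, 105, 85, 74, 74, 73, 79, 87, 83, 74, 67, 60, 83, 153, 212, 230, 232, 206, 132, 65, 60, 58, 70, 79, 83, 104, 118, 122, 114, 108, 76, 64, 104, 172, 215, 219, 218, 216, 215, 213, 213, 215, 214, 214, 213, 214, 215, 212, 214, 215, 208, 194, 183, 193, 203, 208, 208, 206, 203, 200, 193, 181, 163, 146, 149]
[[ 0.46728331 -0.13248706  0.036     ]
 [ 0.46817458 -0.21930522  0.036     ]
 [ 0.45572005 -0.1715253   0.036     ]]
time: 29.05
position: [0.4864, -0.1454, 0.0099]
orientation: [-180.0, -0.0, 90.0]
wrist_force: [1.1, 0.3, -0.1]
opening: 1.002
grip_force: 0.0
```

```bash
python3 -m inch '[{"rx":0,"ry":0,"rz":0,"tx":0,"ty":0,"tz":0,"gripper":-0.5},{"rx":0,"ry":0,"rz":0,"tx":0,"ty":0,"tz":0,"gripper":-0.2},{"rx":0,"ry":0,"rz":0,"tx":0,"ty":0,"tz":0,"gripper":0.2},{"rx":0,"ry":0,"rz":0,"tx":0,"ty":0,"tz":0,"gripper":1},{"rx":0,"ry":0,"rz":0,"tx":0,"ty":0,"tz":0,"gripper":1},{"rx":0,"ry":0,"rz":0,"tx":0,"ty":0,"tz":0,"gripper":1}]' 45
python3 -m inch '[{"rx":0,"ry":0,"rz":0,"tx":0,"ty":0,"tz":-0.005,"gripper":1},{"rx":0,"ry":0,"rz":0,"tx":0,"ty":0,"tz":-0.02,"gripper":1},{"rx":0,"ry":0,"rz":0,"tx":0,"ty":0,"tz":-0.04,"gripper":1},{"rx":0,"ry":0,"rz":0,"tx":0,"ty":0,"tz":-0.065,"gripper":1},{"rx":0,"ry":0,"rz":0,"tx":0,"ty":0,"tz":-0.09,"gripper":1},{"rx":0,"ry":0,"rz":0,"tx":0,"ty":0,"tz":-0.115,"gripper":1},{"rx":0,"ry":0,"rz":0,"tx":0,"ty":0,"tz":-0.135,"gripper":1},{"rx":0,"ry":0,"rz":0,"tx":0,"ty":0,"tz":-0.145,"gripper":1}]'
python3 - <<'E'
from h import *
# precise hood axis from the done pack's original pull line & image
d=np.array([.983,-.186]);d/=np.linalg.norm(d);m=np.array([.491,.308])
print(np.degrees(np.arctan2(d[1],d[0])))
t=m-d*.110;print(t)
a=go(.44,.10,.16,140)
b=go(*t,.16,169.3,a)
E
```

```text
time: 29.8
position: [0.4874, -0.1457, 0.0117]
orientation: [179.9, 0.0, 90.0]
wrist_force: [-1.3, -0.0, 6.0]
opening: 0.675
grip_force: 48.7
time: 30.8
position: [0.4869, -0.1455, 0.1569]
orientation: [179.9, 0.0, 90.0]
wrist_force: [0.0, 0.3, -1.6]
opening: 0.671
grip_force: 48.4
-10.714643893958705
[0.38291782 0.32845095]
from [ 0.4869 -0.1455  0.1569 90.0007] -> tx 0.2455 ty -0.0469 tz -0.0031 rz -0.8727
from [4.4e-01 1.0e-01 1.6e-01 1.4e+02] -> tx 0.1906 ty 0.1383 tz -0.0000 rz -0.5114
```

```bash
python3 -m inch '[{"rx":0,"ry":0,"rz":-0.04,"tx":0.01,"ty":-0.002,"tz":0,"gripper":1},{"rx":0,"ry":0,"rz":-0.14,"tx":0.035,"ty":-0.007,"tz":0,"gripper":1},{"rx":0,"ry":0,"rz":-0.27,"tx":0.07,"ty":-0.013,"tz":0,"gripper":1},{"rx":0,"ry":0,"rz":-0.41,"tx":0.108,"ty":-0.021,"tz":0,"gripper":1},{"rx":0,"ry":0,"rz":-0.55,"tx":0.147,"ty":-0.028,"tz":0,"gripper":1},{"rx":0,"ry":0,"rz":-0.69,"tx":0.188,"ty":-0.036,"tz":0,"gripper":1},{"rx":0,"ry":0,"rz":-0.8,"tx":0.22,"ty":-0.042,"tz":0,"gripper":1},{"rx":0,"ry":0,"rz":-0.873,"tx":0.2455,"ty":-0.047,"tz":0,"gripper":1}]'
python3 -m inch '[{"rx":0,"ry":0,"rz":-0.06,"tx":0.02,"ty":0.0145,"tz":0,"gripper":1},{"rx":0,"ry":0,"rz":-0.14,"tx":0.048,"ty":0.035,"tz":0,"gripper":1},{"rx":0,"ry":0,"rz":-0.22,"tx":0.08,"ty":0.058,"tz":0,"gripper":1},{"rx":0,"ry":0,"rz":-0.31,"tx":0.112,"ty":0.081,"tz":0,"gripper":1},{"rx":0,"ry":0,"rz":-0.39,"tx":0.143,"ty":0.104,"tz":0,"gripper":1},{"rx":0,"ry":0,"rz":-0.46,"tx":0.168,"ty":0.122,"tz":0,"gripper":1},{"rx":0,"ry":0,"rz":-0.5,"tx":0.183,"ty":0.133,"tz":0,"gripper":1},{"rx":0,"ry":0,"rz":-0.512,"tx":0.1905,"ty":0.138,"tz":0,"gripper":1}]'
python3 -m inch '[{"rx":0,"ry":0,"rz":0,"tx":0,"ty":0,"tz":0,"gripper":1},{"rx":0,"ry":0,"rz":0,"tx":0,"ty":0,"tz":0,"gripper":1},{"rx":0,"ry":0,"rz":0,"tx":0,"ty":0,"tz":0,"gripper":1}]'
python3 - <<'E'
from h import *
go(.383,.3284,.016,169.3)
E
```

```text
time: 31.8
position: [0.4382, 0.1018, 0.1538]
orientation: [-179.9, -0.1, 140.3]
wrist_force: [0.3, 0.9, -2.2]
opening: 0.668
grip_force: 48.4
time: 32.8
position: [0.3816, 0.3287, 0.1544]
orientation: [-179.9, -0.1, 169.5]
wrist_force: [0.5, 0.2, -2.1]
opening: 0.672
grip_force: 48.5
time: 33.17
position: [0.3826, 0.3276, 0.1554]
orientation: [-180.0, 0.0, 169.3]
wrist_force: [0.1, 0.2, -1.2]
opening: 0.672
grip_force: 48.5
from [3.826000e-01 3.276000e-01 1.554000e-01 1.692752e+02] -> tx -0.0002 ty 0.0009 tz 0.1394 rz -0.0004
```

```bash
python3 -m inch '[{"rx":0,"ry":0,"rz":0,"tx":0,"ty":0.0005,"tz":0.015,"gripper":1},{"rx":0,"ry":0,"rz":0,"tx":0,"ty":0.0005,"tz":0.04,"gripper":1},{"rx":0,"ry":0,"rz":0,"tx":0,"ty":0.0005,"tz":0.065,"gripper":1},{"rx":0,"ry":0,"rz":0,"tx":0,"ty":0.0005,"tz":0.09,"gripper":1},{"rx":0,"ry":0,"rz":0,"tx":0,"ty":0.0005,"tz":0.115,"gripper":1},{"rx":0,"ry":0,"rz":0,"tx":0,"ty":0.0005,"tz":0.132,"gripper":1},{"rx":0,"ry":0,"rz":0,"tx":0,"ty":0.0005,"tz":0.14,"gripper":1},{"rx":0,"ry":0,"rz":0,"tx":0,"ty":0.0005,"tz":0.14,"gripper":1}]'
python3 -m inch '[{"rx":0,"ry":0,"rz":0,"tx":0,"ty":0,"tz":0.0025,"gripper":1},{"rx":0,"ry":0,"rz":0,"tx":0,"ty":0,"tz":0.0025,"gripper":1},{"rx":0,"ry":0,"rz":0,"tx":-0.008,"ty":0,"tz":0.0025,"gripper":1},{"rx":0,"ry":0,"rz":0,"tx":-0.016,"ty":0,"tz":0.0025,"gripper":1},{"rx":0,"ry":0,"rz":0,"tx":-0.024,"ty":0,"tz":0.0025,"gripper":1},{"rx":0,"ry":0,"rz":0,"tx":-0.032,"ty":0,"tz":0.0025,"gripper":1},{"rx":0,"ry":0,"rz":0,"tx":-0.032,"ty":0,"tz":0.0025,"gripper":1}]'
python3 - <<'E'
from h import *
go(.491-.983*.027,.308+.186*.027,.0105,169.3)
for t in (150,170):rect(.036,(130,235,215,300),thr=t)
E
```

```text
time: 34.17
position: [0.3823, 0.3286, 0.015]
orientation: [-180.0, -0.0, 169.3]
wrist_force: [-0.2, -0.7, -1.0]
opening: 0.672
grip_force: 48.5
time: 35.05
position: [0.4144, 0.3226, 0.0127]
orientation: [-180.0, -0.0, 169.3]
wrist_force: [0.5, 0.4, -1.6]
opening: 0.672
grip_force: 48.5
from [4.144000e-01 3.226000e-01 1.270000e-02 1.693052e+02] -> tx -0.0509 ty -0.0001 tz 0.0022 rz 0.0001
area 430 [471.6 312.5] [57.  48.5] 78.3 box [[442.1000061035156, 289.6000061035156], [489.6000061035156, 279.70001220703125], [501.1000061035156, 335.5], [453.6000061035156, 345.29998779296875]]
area 391 [471.8 312.5] [54.2 45.4] 78.3 box [[444.1000061035156, 290.6000061035156], [488.5, 281.3999938964844], [499.5, 334.3999938964844], [455.1000061035156, 343.6000061035156]]
```

```bash
python3 -m inch '[{"rx":0,"ry":0,"rz":0,"tx":-0.007,"ty":0,"tz":0,"gripper":1},{"rx":0,"ry":0,"rz":0,"tx":-0.014,"ty":0,"tz":0,"gripper":1},{"rx":0,"ry":0,"rz":0,"tx":-0.021,"ty":0,"tz":0,"gripper":1},{"rx":0,"ry":0,"rz":0,"tx":-0.028,"ty":0,"tz":0,"gripper":1},{"rx":0,"ry":0,"rz":0,"tx":-0.035,"ty":0,"tz":0,"gripper":1},{"rx":0,"ry":0,"rz":0,"tx":-0.041,"ty":0,"tz":0,"gripper":1},{"rx":0,"ry":0,"rz":0,"tx":-0.044,"ty":0,"tz":0,"gripper":1},{"rx":0,"ry":0,"rz":0,"tx":-0.044,"ty":0,"tz":0,"gripper":1}]'
python3 -m inch '[{"rx":0,"ry":0,"rz":0,"tx":-0.002,"ty":0,"tz":0.001,"gripper":1},{"rx":0,"ry":0,"rz":0,"tx":-0.004,"ty":0,"tz":0.002,"gripper":1},{"rx":0,"ry":0,"rz":0,"tx":-0.004,"ty":0,"tz":0.002,"gripper":1}]'
```

```text
time: 36.15
position: [0.4572, 0.3146, 0.0127]
orientation: [-180.0, -0.0, 169.3]
wrist_force: [-0.7, -0.1, -1.0]
opening: 0.671
grip_force: 48.5
time: 36.52
position: [0.461, 0.3139, 0.0106]
orientation: [-180.0, -0.0, 169.4]
wrist_force: [0.8, 0.9, -2.4]
opening: 0.673
grip_force: 48.5
```

Now I creep in until the stop is felt.

```bash
python3 -m inch '[{"rx":0,"ry":0,"rz":0,"tx":-0.001,"ty":0,"tz":0,"gripper":1},{"rx":0,"ry":0,"rz":0,"tx":-0.002,"ty":0,"tz":0,"gripper":1},{"rx":0,"ry":0,"rz":0,"tx":-0.002,"ty":0,"tz":0,"gripper":1}]'
python3 -m inch '[{"rx":0,"ry":0,"rz":0,"tx":-0.001,"ty":0,"tz":0,"gripper":1},{"rx":0,"ry":0,"rz":0,"tx":-0.002,"ty":0,"tz":0,"gripper":1},{"rx":0,"ry":0,"rz":0,"tx":-0.002,"ty":0,"tz":0,"gripper":1}]'
```

```text
time: 36.9
position: [0.463, 0.3136, 0.0108]
orientation: [180.0, 0.0, 169.4]
wrist_force: [0.3, 1.5, -2.1]
opening: 0.677
grip_force: 48.5
time: 37.28
position: [0.465, 0.3132, 0.0108]
orientation: [180.0, 0.0, 169.4]
wrist_force: [0.0, 0.5, -1.5]
opening: 0.672
grip_force: 48.5
```

```bash
python3 -m inch '[{"rx":0,"ry":0,"rz":0,"tx":-0.001,"ty":0,"tz":0,"gripper":1},{"rx":0,"ry":0,"rz":0,"tx":-0.002,"ty":0,"tz":0,"gripper":1},{"rx":0,"ry":0,"rz":0,"tx":-0.002,"ty":0,"tz":0,"gripper":1}]'
python3 - <<'E'
from h import *
for t in (150,170):rect(.034,(130,235,215,300),thr=t)
E
```

```text
time: 37.65
position: [0.467, 0.3128, 0.0108]
orientation: [180.0, 0.0, 169.3]
wrist_force: [0.7, 0.2, -2.3]
opening: 0.67
grip_force: 48.5
area 556 [539.1 387.3] [72.6 65.6] 5.6 box [[499.70001220703125, 416.3999938964844], [506.1000061035156, 351.1000061035156], [578.4000244140625, 358.20001220703125], [572.0, 423.5]]
area 273 [542.4 402.3] [63.  36.4] 5.6 box [[509.29998779296875, 417.3999938964844], [512.9000244140625, 381.1000061035156], [575.5999755859375, 387.29998779296875], [572.0, 423.5]]
```

```bash
python3 -m inch '[{"rx":0,"ry":0,"rz":0,"tx":-0.001,"ty":0,"tz":0,"gripper":1},{"rx":0,"ry":0,"rz":0,"tx":-0.0015,"ty":0,"tz":0,"gripper":1},{"rx":0,"ry":0,"rz":0,"tx":-0.0015,"ty":0,"tz":0,"gripper":1}]'
python3 -m inch '[{"rx":0,"ry":0,"rz":0,"tx":-0.001,"ty":0,"tz":0,"gripper":1},{"rx":0,"ry":0,"rz":0,"tx":-0.0015,"ty":0,"tz":0,"gripper":1},{"rx":0,"ry":0,"rz":0,"tx":-0.0015,"ty":0,"tz":0,"gripper":1}]'
```

```text
time: 38.12
position: [0.4683, 0.3126, 0.0107]
orientation: [-180.0, -0.0, 169.4]
wrist_force: [-1.1, 0.3, -1.9]
opening: 0.671
grip_force: 48.5
time: 38.5
position: [0.4686, 0.3125, 0.0103]
orientation: [-180.0, -0.2, 169.4]
wrist_force: [-5.8, 1.5, -0.6]
opening: 0.672
grip_force: 48.6
```

```bash
python3 -m inch '[{"rx":0,"ry":0,"rz":0,"tx":-0.0005,"ty":0,"tz":0.001,"gripper":1},{"rx":0,"ry":0,"rz":0,"tx":-0.0005,"ty":0,"tz":0.001,"gripper":1}]'
python3 -m inch '[{"rx":0,"ry":0,"rz":0,"tx":0,"ty":0,"tz":0,"gripper":0.2},{"rx":0,"ry":0,"rz":0,"tx":0,"ty":0,"tz":0,"gripper":-0.5},{"rx":0,"ry":0,"rz":0,"tx":0,"ty":0,"tz":0,"gripper":-1},{"rx":0,"ry":0,"rz":0,"tx":0,"ty":0,"tz":0,"gripper":-1},{"rx":0,"ry":0,"rz":0,"tx":0,"ty":0,"tz":0,"gripper":-1},{"rx":0,"ry":0,"rz":0,"tx":0,"ty":0,"tz":-0.015,"gripper":-1},{"rx":0,"ry":0,"rz":0,"tx":0,"ty":0,"tz":-0.04,"gripper":-1},{"rx":0,"ry":0,"rz":0,"tx":0,"ty":0,"tz":-0.08,"gripper":-1}]'
python3 -m inch '[{"rx":0,"ry":0,"rz":0,"tx":0.01,"ty":-0.03,"tz":-0.05,"gripper":-1},{"rx":0,"ry":0,"rz":0,"tx":0.02,"ty":-0.08,"tz":-0.08,"gripper":-1},{"rx":0,"ry":0,"rz":0,"tx":0.03,"ty":-0.13,"tz":-0.08,"gripper":-1},{"rx":0,"ry":0,"rz":0,"tx":0.04,"ty":-0.18,"tz":-0.08,"gripper":-1},{"rx":0,"ry":0,"rz":0,"tx":0.04,"ty":-0.22,"tz":-0.08,"gripper":-1},{"rx":0,"ry":0,"rz":0,"tx":0.04,"ty":-0.25,"tz":-0.08,"gripper":-1},{"rx":0,"ry":0,"rz":0,"tx":0.04,"ty":-0.25,"tz":-0.08,"gripper":-1}]'
python3 - <<'E'
from h import *
for t in (150,170):rect(.034,(140,245,205,300),thr=t)
a=cv2.imread("pics/top0.png")[:,:,::-1];b=snapshot("top")
# tail row profile along the pack axis, start vs now
for c in range(162,180,4): print(c,a[278:298,c].min(1).tolist(),b[278:298,c].min(1).tolist())
for n in("bobbin","done_pack","coil_tray"):
    for r in spot_in("top",n)[:2]: print(n,round(r["score"],2),np.round(np.array(r["extent"])*[640,480,640,480]))
E
```

```text
time: 38.75
position: [0.4686, 0.3125, 0.0097]
orientation: [-180.0, -0.2, 169.4]
wrist_force: [-8.4, 0.6, 1.8]
opening: 0.673
grip_force: 49.0
time: 39.75
position: [0.4697, 0.3118, 0.0903]
orientation: [-179.9, -0.1, 169.4]
wrist_force: [0.7, -0.7, 0.1]
opening: 0.998
grip_force: 0.0
time: 40.62
position: [0.3848, 0.0725, 0.1713]
orientation: [180.0, 0.1, 169.2]
wrist_force: [-0.8, -0.1, -0.6]
opening: 1.003
grip_force: 0.0
area 630 [493.2 310.3] [85.2 80.1] 0.6 box [[450.20001220703125, 349.8999938964844], [451.1000061035156, 269.79998779296875], [536.2999877929688, 270.70001220703125], [535.4000244140625, 350.8999938964844]]
area 436 [478.3 310.2] [56.5 47.4] 79.5 box [[449.8999938964844, 286.70001220703125], [496.5, 278.1000061035156], [506.79998779296875, 333.6000061035156], [460.20001220703125, 342.29998779296875]]
162 [231, 231, 230, 229, 221, 192, 128, 76, 93, 114, 127, 118, 118, 113, 110, 113, 117, 119, 121, 118] [230, 226, 219, 183, 133, 74, 56, 70, 89, 117, 121, 119, 115, 113, 114, 114, 115, 113, 112, 106]
166 [227, 228, 227, 227, 226, 223, 194, 130, 65, 77, 111, 121, 118
[... 173 characters left out ...]
 194, 134, 70, 88, 114, 121, 120, 116, 115, 115, 117, 123, 117] [227, 224, 224, 223, 212, 178, 102, 42, 46, 56, 89, 113, 121, 116, 112, 113, 111, 112, 104, 105]
174 [222, 224, 223, 224, 226, 224, 223, 220, 195, 133, 72, 89, 117, 128, 127, 126, 123, 126, 122, 124] [223, 222, 222, 220, 218, 208, 170, 92, 51, 43, 58, 90, 121, 122, 121, 125, 118, 111, 113, 109]
178 [220, 222, 220, 219, 216, 213, 212, 210, 198, 166, 100, 60, 77, 106, 116, 123, 120, 120, 123, 123] [223, 221, 222, 222, 220, 218, 207, 159, 79, 45, 47, 51, 78, 102, 116, 114, 114, 116, 113, 108]
bobbin 0.71 [309. 201. 333. 240.]
bobbin 0.23 [162. 262. 188. 287.]
done_pack 0.84 [266. 194. 295. 233.]
coil_tray 0.71 [230. 194. 247. 212.]
```

The new pack sits about 5 mm deeper than the finished one did, so its leading end is at the stop. It's straight, and the tray items haven't moved.

```bash
python3 -c "from bench import *; print(sign_off())"
```

```text
the job is handed in; nothing more can be done
None
```

I handed the job in at about 41 s. The bobbin stands upright and the finished pack lies flat in the tray, the new pack is in the tester against the stop with the nest's free end first, and neither transformer was touched; no verdict came back.

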